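# Turn the model-railway turntable and push the open wagon onto it

## Robot

A 6-joint arm with a two-finger parallel gripper is mounted at the origin on the work surface. World frame = base frame: x ahead of the robot, y to its left, z up, the work surface at z = 0. Lengths are in m, angles in rad, forces in N, time in s.
With the tool pointing down it reaches from about 0.3 to 0.775 m from the base axis. Payload 14.6 kg.
Tool frame: the origin (TCP) lies at the very end of the fingers, on their centre line; the grasp point (between the pads) lies 19 mm behind it; z points along the fingers, y is the direction in which the jaws open and shut (so a half turn about z gives the same grasp; the last joint's range is limited). The gripper opens to 94 mm and grips with 3 to 60 N. Pads are 16 mm wide; open, the fingers measure 119 mm over their backs; the gripper's body (75 mm by 177 mm) begins 78 mm behind the grasp point.
Start: joints at [1.092, 0.3, 1.521, -0, 1.321, -0.067], TCP at [0.22, 0.504, 0.205] pointing down, gripper open.
Joint ranges: [-3.03, 3.03], [-0.79, 2.21], [0.23, 2.52], [-1.04, 4.18], [0, 3.07], [-2.55, 2.55]. Speed limits (rad/s): [2.22, 2.22, 2.57, 3.14, 3.14, 3.14].

## Interface

Orientations are given as a rotation vector (axis times angle).
In Python, from cell import arm gives the robot as it stands.
- The arm moves only by the tool arm_command, never from a script. Its argument "motion" is a list of rows, each an object with "claw": the finger opening in cm, from 0 to 9.4; "xyz": the shift along the tool's x, y, z in cm, a list of three; "roll": the turn about the tool's z in rad. A call has 1 to 12 rows; each row shifts and turns the commanded pose from where the row before left it, along the tool's axes as they then stand; what a row does not reach is not made up. A row lasts 1/8 s, in which the tool goes at most 62.5 mm and 10.7 degrees, less where a joint would pass 70% of its speed; a pose out of reach is approached as far as the arm can. A call with a gripper value outside its range is refused whole. The fingers move at their own pace and stop on an object; "newtons" is the grip in N (left out, the last holds). Time passes only in rows, so rows that do not move let the fingers close. It gives the time, the measured TCP pose, the force and the opening at its end, in the units of the state.
- arm.observe(): the state, without advancing time (a new reading comes with each control period).
- arm.get_image(name): name is "scene" or "top"; returns a dict with "frame" (400x640x3 uint8, blue, green, red), "camera_matrix" (3x3 intrinsics, pixels), "eye" and "rotation" of the camera in the world. Camera axes: x right, y up, looking along -z (the intrinsics and any distortion apply to the point x, -y, -z); pixel columns grow to the right and rows downward; lengths in m; the calibration is good to about 2 mm. A picture is of the moment at which its call begins. There is no depth.
- arm.sign_off(): hands the job in, once; it reports no verdict.
Trained networks look in a picture, given as the dict that the camera call returned (one of the last four; its "shot" number tells which), for a name from the list of things; names that differ only in an ending like _2 or _b are one class to them, and where a whole thing is asked for, a point or a joint stands for the part that bears it (a point fixed in the world has none). Each returns a list of dicts, best first, with "confidence" (0 to 1); they miss things now and then, are a little off and sometimes report something else, mostly with a low value. They report only what shows in the picture. A call takes as long as a camera call. They do not tell look-alikes from the thing itself.
- arm.trace(picture, query): "region" (400x640 bool, what is visible of it) and "box" ([left, top, right, bottom] in pixels, round what is visible of it).
The state is a dict: "t": time; "joints": joint angles; "joint_velocities": joint speeds; "joint_efforts": joint torques, N m; "tcp_pos": TCP position; "ee_rot": TCP orientation; "force": force on the tool from outside, world axes, zero at the start; "ft_torque": the same for the moment, N m; "finger_gap": finger opening in m.
Only numpy, scipy, OpenCV 4.12 (cv2) and the standard library are available. Lean on these libraries where they do the work, as an engineer would, in place of code of your own. Each camera call takes 0.05 s, during which the arm holds its last target. There are 200 camera calls.

## Task

With a fingertip, push the turntable's bridge round by the upright pin on its side arm until its rails line up with the straight tracks (either way round); only then push the open-topped wagon along its track from behind with a fingertip until the whole wagon stands at about the middle of the bridge, and leave the bridge lined up. Only push: do not lift or tip the wagon, and leave the tank wagon and everything else where it is.

Things in the scene. Friction and masses are not known exactly. Their poses are not given: they have to be found in the camera images.
- yard: the model railway: a plywood board 640 x 300 x 12 fixed on the table, origin at the centre of its underside, z up. Its x axis is the line of the two straight stub tracks, one running from 104 to 315 out along +x, the other the same along -x; between them is the turntable, which turns about the vertical through this origin. Rail tops are 25 above the table everywhere, bridge included; the rails are 5 wide, 7 tall, their inner faces 32 apart
- bridge (a joint): angle of the turntable's bridge (rad), growing anticlockwise from above. The bridge is a piece of track 200 long and 57 wide. At 0 and at pi (3.14) it is in line with the stub tracks; it turns from -0.6 to 3.75, with light steady friction (about 0.8 N at the pin), and stays where it is left
- bridge_mid (a point): the middle of the bridge at rail-top height, on the turning axis; x runs along the bridge's track, y towards the push pin, z up (at joint 0 the same directions as the board's)
- bridge_pin (a point): top centre of the bridge's push pin: an upright steel peg 12 across on the end of a flat arm that sticks out sideways from the middle of the bridge, 78 from the axis. The peg's top is 62 above the table; the arm is 14 wide and its top 19 above the table. Around the peg the pit floor is 13 above the table
- wagon: the loose open-topped wagon, 100 long, 52 wide, standing on one of the stub tracks (either one); 0.2 to 0.4 kg. Origin at its middle at rail-top height, x along its length, z up; the tub has flat end walls from 22 to 58 above the origin, 4 thick, inside floor 26 above the origin. Guide discs under it run between the rails with 2.5 play each side; the wheels do not turn freely, so it slides along the rails at a push of 1 to 5 N and stops when the push stops
- tanker: the loose tank wagon, 96 long, with a lying round tank and a small dome, top 69 above its origin, standing on the other stub track; origin at its middle at rail-top height, x along its length
- hut: a loose toy lineside hut, 50 x 40 x 52, standing on the board beside the tracks (a bystander; leave it alone)
- paint_jar: a loose paint jar, 36 across, 45 tall, on the board beside the tracks (a bystander; leave it alone)
- tape: a loose roll of tape lying flat, 64 across, 19 tall, on the board beside the tracks (a bystander; leave it alone)
- mug: a loose white mug, 80 across, 90 tall, on the table to the robot's right of the board (a bystander; leave it alone)
- screwdriver: a loose screwdriver lying on the table to the robot's left of the board (a bystander; leave it alone)
- oil_can: a loose can, 44 across, 110 tall, on the table to the robot's right of the board (a bystander; leave it alone)
- parts_tray: a loose open tray, 140 x 100 x 35, on the table to the robot's left of the board (a bystander; leave it alone)
Things that resemble listed ones, but are neither listed nor needed, are in the scene too. What is shaped like the wagon but blue is not meant.

How it is judged:
By the outcome, as a careful person would: the job done as asked, in the order asked, and still so for the second after the job is handed in, with the robot touching nothing.
It also fails if it takes over 54 s, if anything falls off the work surface, if the arm or the gripper's body presses on something with over 40 N, if the wrist force passes 120 N, or if a joint passes its speed limit or range.

## Working session

There is one attempt and no reset: what is moved stays moved. The work goes in short steps, Python scripts to look and compute and a tool call to move; the robot and the scene stay as the last step left them, time stands still between calls to the robot, and variables do not carry over. Pictures are saved under pics/ and viewed, about 8 in all and at most 12, crops included, and the job is handed in when it is done.

Besides the shell and the picture viewer there is one more tool, called after ">>>" by a JSON object that holds its "op" and its "data", one argument or row to a line. arm_command: Moves the arm, as the interface text tells. Its arguments: {"type":"object","properties":{"motion":{"type":"array"},"newtons":{"type":"number"}},"required":["motion"]}

```bash
mkdir -p pics; cat > h.py <<'E'
import numpy as np, cv2
from cell import arm
def ray(p,u,v):
    K=np.array(p["camera_matrix"]);d=np.linalg.inv(K)@[u,v,1];d=np.array([d[0],-d[1],-d[2]])
    return np.array(p["eye"]),np.array(p["rotation"])@d
def at(p,u,v,z):
    e,d=ray(p,u,v);return (e+d*(z-e[2])/d[2])
def px(p,X):
    c=np.array(p["rotation"]).T@(np.array(X)-p["eye"]);c=np.array(p["camera_matrix"])@[c[0],-c[1],-c[2]];return c[:2]/c[2]
E
python3 - <<'E'
from h import *
print(arm.observe())
for n in("top","scene"):
    p=arm.get_image(n);cv2.imwrite(f"pics/{n}1.png",p["frame"]);print(n,p["eye"],{k:v for k,v in p.items() if k not in("frame",)})
    for q in("yard","bridge","bridge_pin","wagon","tanker"):
        for r in arm.trace(p,q)[:3]:
            ys,xs=np.nonzero(r["region"]);print(q,round(r["confidence"],2),r["box"],xs.mean().round(1),ys.mean().round(1))
E
```

```text
{'t': 0.0, 'joints': array([ 1.09237106e+00,  3.00477173e-01,  1.52155053e+00, -7.97250145e-07,
        1.32073743e+00, -6.66351587e-02]), 'joint_velocities': array([ 9.50226135e-05, -5.29656937e-04, -1.50938158e-03,  1.59016265e-04,
       -7.96327313e-04, -1.34902197e-03]), 'joint_efforts': array([-1.25514340e-03, -5.31795502e+01, -3.52747858e+01,  7.07269949e-02,
        2.42416654e-02, -9.89131900e-05]), 'tcp_pos': array([0.22003812, 0.50378239, 0.20489594]), 'ee_rot': array([-6.42213072e-01, -3.07492853e+00,  1.77389843e-03]), 'force': array([-0.42407998, -0.23915235,  0.16605533]), 'ft_torque': array([-0.02875766,  0.02277138,  0.01803593]), 'finger_gap': 0.09420934166424726}
top [0.46535899 0.00526531 1.42406273] {'camera_matrix': array([[465.63807277,   0.        , 326.73923998],
       [  0.        , 465.63807277, 200.48203569],
       [  0.        ,   0.        ,   1.        ]]), 'eye': array([0.46535899, 0.00526531, 1.42406273]), 'rotation': array([ 0.04333735, -0.03670202, -1.58843167]), 'shot': 1}
yard 0.75 [220.4, 125.6, 448.6, 275.4] 336.0 200.5
yard 0.58 [489.8, 222.9
[... 461 characters left out ...]
.15313686 -0.68438787  1.08930817] {'camera_matrix': array([[472.55831676,   0.        , 317.20909625],
       [  0.        , 472.55831676, 198.41872087],
       [  0.        ,   0.        ,   1.        ]]), 'eye': array([ 1.15313686, -0.68438787,  1.08930817]), 'rotation': array([0.68795009, 0.27165903, 0.67438854]), 'shot': 2}
yard 0.96 [194.9, 142.8, 428.9, 302.2] 306.4 221.1
bridge 0.84 [283.9, 185.0, 331.6, 238.3] 313.1 211.1
bridge_pin 0.71 [286.9, 186.3, 335.5, 238.6] 312.9 210.9
wagon 0.96 [149.0, 227.1, 192.4, 265.8] 170.5 247.1
wagon 0.76 [218.8, 340.2, 267.7, 376.6] 243.2 356.5
wagon 0.63 [277.9, 276.6, 312.5, 322.2] 293.0 299.7
tanker 0.89 [351.0, 159.2, 387.9, 191.5] 370.0 173.1
```

```bash
sed -i 's/np.array(p\["rotation"\])/cv2.Rodrigues(np.array(p["rotation"]))[0]/g' h.py; python3 - <<'E'
import cv2
t=cv2.imread("pics/top1.png")[80:320,190:530];cv2.imwrite("pics/topc.png",cv2.resize(t,(782,552),interpolation=cv2.INTER_CUBIC))
E
```

```text
(no output)
```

View pics/topc.png

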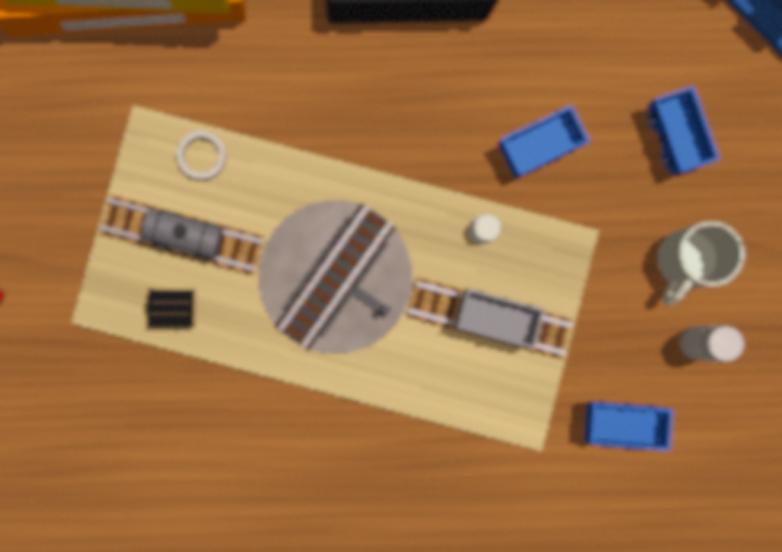

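View pics/scene1.png

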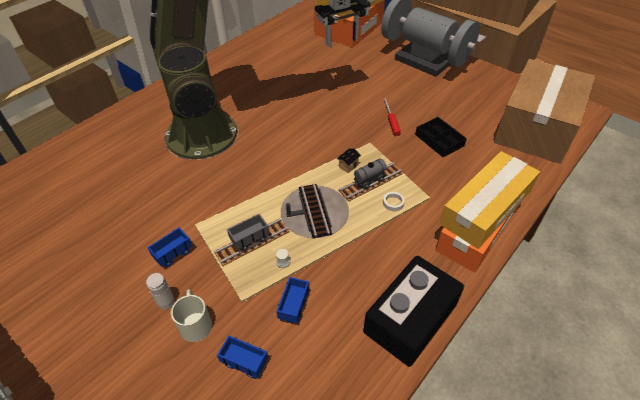

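```bash
cat >> h.py <<'E'
def yard(p):
    r=arm.trace(p,"yard")[0]["region"].astype(np.uint8)
    c=max(cv2.findContours(r,0,1)[0],key=cv2.contourArea)[:,0,:]
    h=cv2.convexHull(np.array([at(p,u,v,.012)[:2] for u,v in c],np.float32))
    return cv2.minAreaRect(h)
E
python3 - <<'E'
from h import *
P=[arm.get_image(n) for n in("top","scene")]
p=P[0]
for q in P: print(yard(q))
c=[at(p,190+(u+.5)/2.3-.5,80+(v+.5)/2.3-.5,.012)[:2] for u,v in((133,105),(598,230),(543,451),(71,323))]
C=np.mean(c,0);print(np.round(c,4),C,[np.linalg.norm(c[i]-c[i-1]).round(4) for i in range(4)])
f=lambda u,v,z:at(p,190+(u+.5)/2.3-.5,80+(v+.5)/2.3-.5,z)[:2].round(4)
print("pin",f(380,310,.062),"bridge ends",f(375,213,.025),f(294,340,.025))
print("wagon rim ends",f(458,308,.083),f(540,327,.083),"jar",f(487,228,.045),"tanker",f(180,232,.094),"hut",f(171,306,.064),"mug",f(712,253,.09),"oil",f(726,343,.11))
print("stub ends", f(107,217,.025),f(568,335,.025),f(259,252,.025),f(411,299,.025))
for q,z in(("wagon",0),("tanker",0)):
  for pp in P:
    print(q,[ (np.round(r["box"]),round(r["confidence"],2)) for r in arm.trace(pp,q)])
E
```

```text
((0.5377264618873596, -0.015215873718261719), (0.6478912830352783, 0.30717164278030396), 73.43011474609375)
((0.5445793271064758, -0.013293087482452393), (0.6475518941879272, 0.3115015923976898), 73.70693969726562)
[[ 0.7721  0.2491]
 [ 0.5937 -0.3643]
 [ 0.305  -0.2834]
 [ 0.4834  0.3336]] [ 0.53850642 -0.01626069] [np.float64(0.3008), np.float64(0.6388), np.float64(0.2998), np.float64(0.6422)]
pin [ 0.4922 -0.0713] bridge ends [ 0.6202 -0.0695] [0.4558 0.0396]
wagon rim ends [ 0.4925 -0.1677] [ 0.4669 -0.2695] jar [ 0.5959 -0.2126] tanker [0.5933 0.1777] hut [0.502  0.1942] mug [ 0.5552 -0.4849] oil [ 0.4433 -0.4906]
stub ends [0.6214 0.2824] [ 0.4559 -0.3176] [0.5717 0.0835] [ 0.5065 -0.1142]
wagon [(array([389., 204., 424., 231.]), 0.97), (array([473., 116., 502., 156.]), 0.82), (array([265., 137., 290., 160.]), 0.72), (array([405., 128., 445., 155.]), 0.71), (array([443., 256., 485., 273.]), 0.61)]
wagon [(array([218., 336., 270., 376.]), 0.94), (array([280., 278., 310., 327.]), 0.89), (array([151., 229., 196., 268.]), 0.79), (array([227., 213., 267., 249.]), 0.78)]
tanker [(array([251., 169., 287., 194.]), 0.96)]
tanker [(array([353., 160., 386., 188.]), 0.9)]
```

```bash
python3 - <<'E'
import cv2
t=cv2.imread("pics/top1.png")[155:245,295:445];s=cv2.imread("pics/scene1.png")[160:270,200:350]
cv2.imwrite("pics/c2.png",cv2.vconcat([cv2.resize(t,(600,360),interpolation=2),cv2.resize(s,(600,240+200)[:1]+(240,),interpolation=2)]))
E
```

```text
(no output)
```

View pics/c2.png

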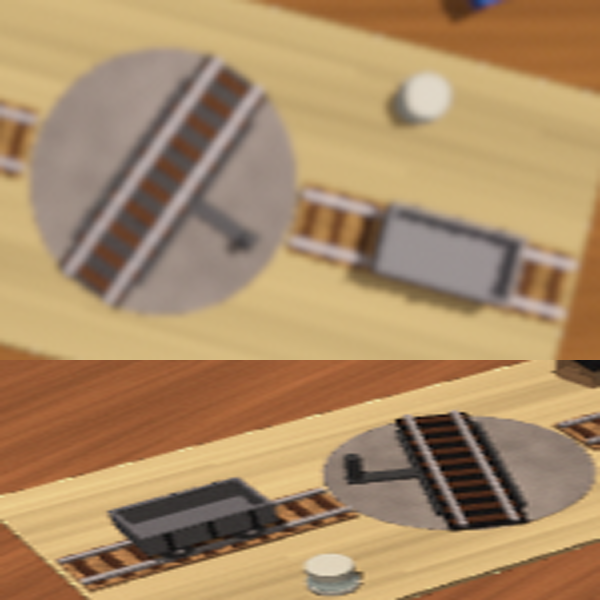

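The blue look-alikes are in the top picture at about px (426,142), (487,137) and (463,265). The wanted wagon is grey and open-topped, on the right-hand stub at px (406,218), and the crop confirms it. The tank wagon is on the left stub at (268,181). The pin is at (355,215).

The yard centre is about (0.5385, -0.0157), with +x at 73.7° towards the tanker. The bridge is at about 1.27 rad, so I will turn it clockwise to 0.

>>> {"op": "arm_command", "data": {
  "motion": [
    {"claw":0,"xyz":[-4.3,-3.6,0],"roll":0},
    {"claw":0,"xyz":[-4.3,-3.6,0],"roll":0},
    {"claw":0,"xyz":[-4.3,-3.6,0],"roll":0},
    {"claw":0,"xyz":[-4.3,-3.6,0],"roll":0},
    {"claw":0,"xyz":[-4.3,-3.6,0],"roll":0},
    {"claw":0,"xyz":[-4.3,-3.6,0],"roll":0},
    {"claw":0,"xyz":[-4.3,-3.6,0],"roll":0},
    {"claw":0,"xyz":[-4.3,-3.6,0],"roll":0},
    {"claw":0,"xyz":[-4.3,-3.6,0],"roll":0},
    {"claw":0,"xyz":[-4.3,-3.6,0],"roll":0},
    {"claw":0,"xyz":[-4.3,-3.6,0],"roll":0.175},
    {"claw":0,"xyz":[0,0,0],"roll":0}
  ]
}}

```text
t: 2.5
tcp_pos: [0.4958, -0.0509, 0.205]
ee_rot: [-0.917, -3.004, 0.0]
force: [-0.4, 0.1, -0.6]
finger_gap: 0.0004
```

```bash
cat >> h.py <<'E'
def to(x,y,z,yaw):
    s=arm.observe();R=cv2.Rodrigues(s["ee_rot"])[0];d=R.T@(np.array([x,y,z])-s["tcp_pos"])*100
    yw=np.arctan2(R[1,0],R[0,0]);r=(yw-np.radians(yaw)+np.pi)%(2*np.pi)-np.pi
    print("t",round(s["t"],2),"tcp",s["tcp_pos"].round(4),"yaw",np.degrees(yw).round(1),"F",s["force"].round(1),"shift cm",d.round(2),"roll",r.round(3),"tiltz",R[:,2].round(3))
E
python3 -c "
from h import *
to(.5195,-.0965,.205,146.4)"
```

```text
t 2.5 tcp [ 0.4958 -0.0509  0.205 ] yaw 146.0 F [-0.4  0.1 -0.6] shift cm [-4.51 -2.46 -0.  ] roll -0.006 tiltz [-0.001 -0.    -1.   ]
```

>>> {"op": "arm_command", "data": {
  "motion": [
    {"claw":0,"xyz":[-4.5,-2.5,0],"roll":0},
    {"claw":0,"xyz":[0,0,4],"roll":0},
    {"claw":0,"xyz":[0,0,4],"roll":0},
    {"claw":0,"xyz":[0,0,4],"roll":0},
    {"claw":0,"xyz":[0,0,2.8],"roll":0},
    {"claw":0,"xyz":[0,0,2],"roll":0},
    {"claw":0,"xyz":[0,0,0],"roll":0}
  ]
}}

```text
t: 3.38
tcp_pos: [0.5179, -0.093, 0.0365]
ee_rot: [-0.905, -3.006, 0.0]
force: [-0.5, 0.4, 0.2]
finger_gap: 0.0004
```

```bash
python3 - <<'E'
from h import *
to(.5195,-.0965,.037,146.4)
C=np.array([.5385,-.0157])
# plan: pin angle phi, tip = C+.078e(phi) - t*.014
for phi in list(np.arange(236.4,163,-6.6))+[163.7]:
    a=np.radians(phi);t=np.radians(phi-90)
    print(round(phi,1),(C+.078*np.array([np.cos(a),np.sin(a)])-.014*np.array([np.cos(t),np.sin(t)])).round(4))
p=arm.get_image("top");cv2.imwrite("pics/t3.png",cv2.resize(p["frame"][140:260,260:460],(800,480),interpolation=2))
E
```

```text
t 3.38 tcp [ 0.5179 -0.093   0.0365] yaw 146.5 F [-0.5  0.4  0.2] shift cm [-0.32 -0.2  -0.05] roll 0.001 tiltz [-0.002  0.001 -1.   ]
236.4 [ 0.507  -0.0884]
229.8 [ 0.4988 -0.0843]
223.2 [ 0.4912 -0.0793]
216.6 [ 0.4842 -0.0734]
210.0 [ 0.478  -0.0668]
203.4 [ 0.4725 -0.0595]
196.8 [ 0.4679 -0.0516]
190.2 [ 0.4642 -0.0433]
183.6 [ 0.4615 -0.0346]
177.0 [ 0.4599 -0.0256]
170.4 [ 0.4593 -0.0165]
163.8 [ 0.4597 -0.0074]
163.7 [ 0.4597 -0.0072]
```

View pics/t3.png

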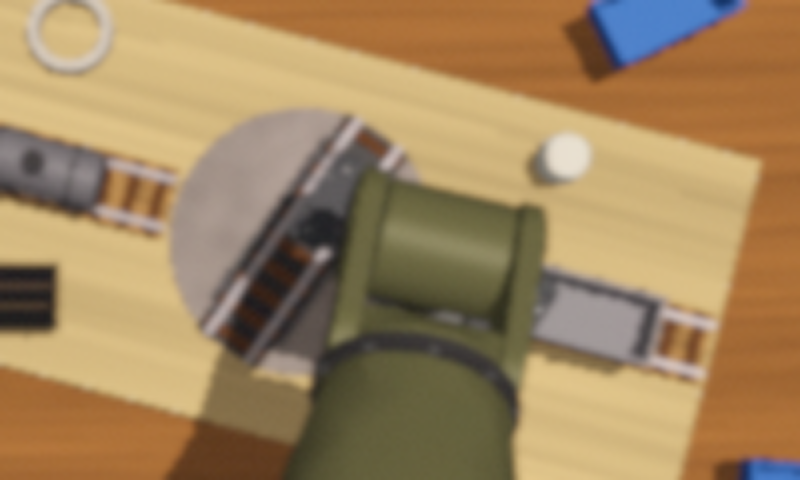

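>>> {"op": "arm_command", "data": {
  "motion": [
    {"claw":0,"xyz":[1.2,-0.2,0],"roll":0},
    {"claw":0,"xyz":[0.71,-0.09,0],"roll":0.09},
    {"claw":0,"xyz":[0.71,-0.09,0],"roll":0.09},
    {"claw":0,"xyz":[0.71,-0.09,0],"roll":0.09},
    {"claw":0,"xyz":[0.71,-0.09,0],"roll":0.09},
    {"claw":0,"xyz":[0.71,-0.09,0],"roll":0.09},
    {"claw":0,"xyz":[0.71,-0.09,0],"roll":0.09},
    {"claw":0,"xyz":[0.71,-0.09,0],"roll":0.09},
    {"claw":0,"xyz":[0.71,-0.09,0],"roll":0.09},
    {"claw":0,"xyz":[0.71,-0.09,0],"roll":0.09},
    {"claw":0,"xyz":[0.71,-0.09,0],"roll":0.09},
    {"claw":0,"xyz":[0.71,-0.09,0],"roll":0.09}
  ]
}}

```text
t: 4.92
tcp_pos: [0.461, -0.0289, 0.0384]
ee_rot: [2.23, 2.211, 0.001]
force: [0.9, -1.2, 0.2]
finger_gap: 0.0007
```

```bash
python3 - <<'E'
from h import *
to(.4597,-.0072,.037,73.7)
a=cv2.resize(arm.get_image("top")["frame"][140:260,260:460],(660,396)[:2],interpolation=2)
b=cv2.resize(arm.get_image("scene")["frame"][160:270,200:400],(660,200),interpolation=2)
cv2.imwrite("pics/t4.png",cv2.vconcat([a,b]))
E
```

```text
t 4.92 tcp [ 0.461  -0.0289  0.0384] yaw 89.5 F [ 0.9 -1.2  0.2] shift cm [ 2.17 -0.15  0.14] roll 0.276 tiltz [ 0.002 -0.    -1.   ]
```

View pics/t4.png

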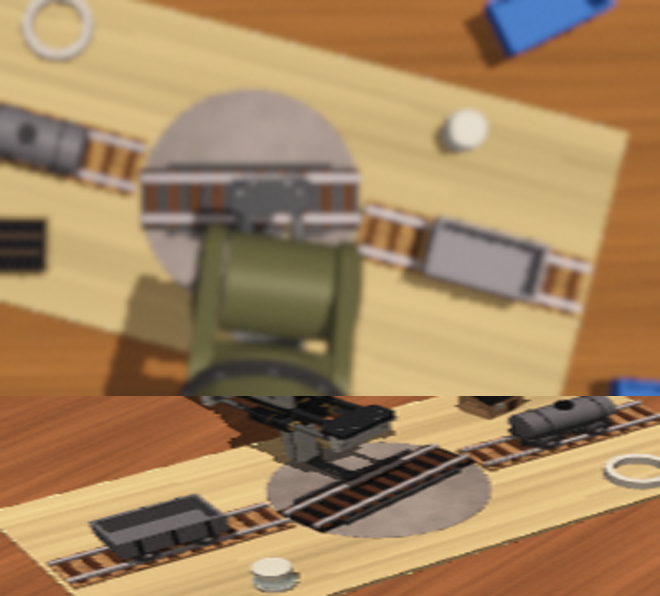

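>>> {"op": "arm_command", "data": {
  "motion": [
    {"claw":0,"xyz":[0.39,-0.05,0],"roll":0.05},
    {"claw":0,"xyz":[0.39,-0.05,0],"roll":0.05},
    {"claw":0,"xyz":[0.39,-0.05,0],"roll":0.05},
    {"claw":0,"xyz":[0.39,-0.05,0],"roll":0.05},
    {"claw":0,"xyz":[0.27,-0.03,0],"roll":0.035},
    {"claw":0,"xyz":[0,0,0],"roll":0}
  ]
}}

```text
t: 5.78
tcp_pos: [0.4608, -0.0108, 0.0379]
ee_rot: [2.47, 1.941, 0.001]
force: [0.2, 0.3, 0.2]
finger_gap: 0.0003
```

```bash
cat >> h.py <<'E'
def look(name):
    p=arm.get_image("top");g=p["frame"]
    # rectify to plane z=.025 in yard frame, 2 px/mm
    C=np.array([.5385,-.0157]);th=np.radians(73.7);u=np.array([np.cos(th),np.sin(th)]);n=np.array([-u[1],u[0]])
    q=[(-.3,-.06),(.3,-.06),(.3,.06),(-.3,.06)]
    src=np.float32([px(p,[*(C+a*u+b*n),.025]) for a,b in q])
    dst=np.float32([((a+.3)*1300,(.06-b)*3000) for a,b in q])
    w=cv2.warpPerspective(g,cv2.getPerspectiveTransform(src,dst),(780,360),flags=2)
    cv2.imwrite(name,w);return w
E
python3 - <<'E'
from h import *
to(.4597,-.0072,.037,73.7)
look("pics/t5.png")
E
```

```text
t 5.78 tcp [ 0.4608 -0.0108  0.0379] yaw 76.3 F [0.2 0.3 0.2] shift cm [ 0.33 -0.19  0.09] roll 0.046 tiltz [ 0.001 -0.    -1.   ]
```

View pics/t5.png

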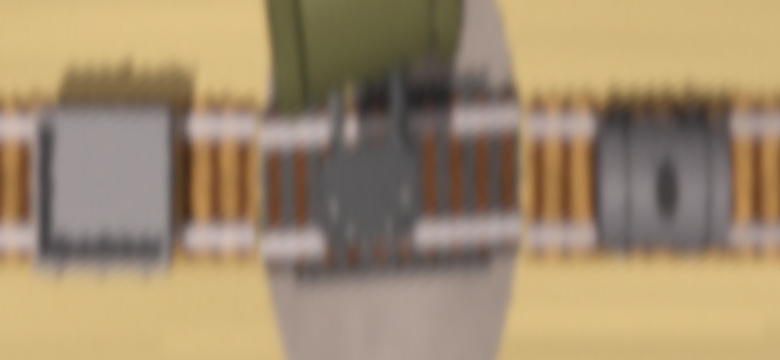

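>>> {"op": "arm_command", "data": {
  "motion": [
    {"claw":0,"xyz":[0.12,-0.02,0],"roll":0.018},
    {"claw":0,"xyz":[0.12,-0.02,0],"roll":0.016},
    {"claw":0,"xyz":[0,0,0],"roll":0},
    {"claw":0,"xyz":[0,0,0],"roll":0}
  ]
}}

```text
t: 6.32
tcp_pos: [0.461, -0.0084, 0.0374]
ee_rot: [-2.505, -1.896, 0.0]
force: [0.4, 0.3, 0.0]
finger_gap: 0.0005
```

```bash
cat >> h.py <<'E'
def rails(w):
    g=w.min(2).astype(float)  # rails are whitish: high min channel
    def fit(c0,c1,r0,r1):
        cs=np.arange(c0,c1);y=[]
        for c in cs:
            s=g[r0:r1,c];s=np.clip(s-np.percentile(s,60),0,None);y.append((s*np.arange(r0,r1)).sum()/(s.sum()+1e-9))
        k=np.polyfit(cs/1.3-300,-(np.array(y)-180)/3,1);return k[0]*57.3, np.polyval(k,(c0+c1)/2.6-300), np.median(s)
    for nm,c0,c1 in(("stubL",195,250),("brL",272,312),("brR",465,512),("stubR",535,592),):
        print(nm,[tuple(np.round(fit(c0,c1,*r)[:2],2)) for r in((95,150),(212,262))])
E
python3 - <<'E'
from h import *
to(.4597,-.0072,.037,73.7)
rails(look("pics/t6.png"))
E
```

```text
t 6.33 tcp [ 0.461  -0.0084  0.0374] yaw 74.3 F [0.4 0.3 0. ] shift cm [ 0.08 -0.16  0.04] roll 0.01 tiltz [-0.  0. -1.]
stubL [(np.float64(-0.06), np.float64(17.99)), (np.float64(0.11), np.float64(-18.98))]
brL [(np.float64(-1.57), np.float64(17.24)), (np.float64(-0.06), np.float64(-19.21))]
brR [(np.float64(0.37), np.float64(18.55)), (np.float64(0.3), np.float64(-18.49))]
stubR [(np.float64(0.19), np.float64(18.33)), (np.float64(0.37), np.float64(-18.64))]
```

>>> {"op": "arm_command", "data": {
  "motion": [
    {"claw":0,"xyz":[-1.2,0,0],"roll":0},
    {"claw":0,"xyz":[0,0,-3],"roll":0},
    {"claw":0,"xyz":[0,0,-5],"roll":0},
    {"claw":0,"xyz":[0,0,-3],"roll":0.01},
    {"claw":0,"xyz":[-4.5,0,0],"roll":0},
    {"claw":0,"xyz":[-5.5,-1.5,0],"roll":0},
    {"claw":0,"xyz":[-5.5,-1.5,0],"roll":0},
    {"claw":0,"xyz":[-5.5,-1.5,0],"roll":0},
    {"claw":0,"xyz":[-5,-1.5,0],"roll":0},
    {"claw":0,"xyz":[0,0,0],"roll":0}
  ]
}}

```text
t: 7.62
tcp_pos: [0.3251, -0.255, 0.1474]
ee_rot: [2.519, 1.877, -0.0]
force: [0.5, 1.4, -0.0]
finger_gap: 0.0003
```

```bash
python3 - <<'E'
from h import *
to(.457,-.294,.045,73.7)
rails(look("pics/t7.png"))
E
```

```text
t 7.62 tcp [ 0.3251 -0.255   0.1474] yaw 73.4 F [ 0.5  1.4 -0. ] shift cm [ 0.04 13.76 10.24] roll -0.005 tiltz [-0. -0. -1.]
stubL [(np.float64(-0.09), np.float64(18.0)), (np.float64(0.08), np.float64(-18.98))]
brL [(np.float64(-0.17), np.float64(17.77)), (np.float64(-0.0), np.float64(-19.2))]
brR [(np.float64(0.32), np.float64(18.54)), (np.float64(0.31), np.float64(-18.48))]
stubR [(np.float64(0.21), np.float64(18.34)), (np.float64(0.34), np.float64(-18.64))]
```

View pics/t7.png

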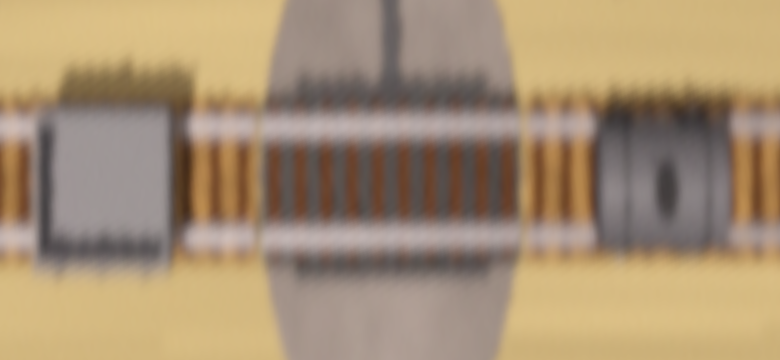

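The bridge is lined up: the steps between rails are about 0.2 mm and the angle is about 0.2°. Next I place the fingertip behind the wagon.

>>> {"op": "arm_command", "data": {
  "motion": [
    {"claw":0,"xyz":[0,4.6,0],"roll":0},
    {"claw":0,"xyz":[0,4.6,0],"roll":0},
    {"claw":0,"xyz":[0,4.5,0],"roll":0},
    {"claw":0,"xyz":[0,0,4],"roll":0},
    {"claw":0,"xyz":[0,0,4],"roll":0},
    {"claw":0,"xyz":[0,0,2],"roll":0},
    {"claw":0,"xyz":[0,0,0],"roll":0}
  ]
}}

```text
t: 8.55
tcp_pos: [0.4584, -0.2897, 0.0462]
ee_rot: [-2.511, -1.884, 0.001]
force: [-0.6, -0.1, 0.8]
finger_gap: 0.0006
```

```bash
cat >> h.py <<'E'
C=np.array([.5385,-.0157]);U=np.array([.2807,.9598])
def yd():
    d=arm.observe()["tcp_pos"][:2]-C;print("tip along mm",(d@U*1000).round(1),"lat",((U[0]*d[1]-U[1]*d[0])*1000).round(1))
E
python3 - <<'E'
from h import *
d=C-.058*U
to(d[0],d[1],.045,73.7);yd()
b=arm.get_image("scene")["frame"][180:290,190:340];cv2.imwrite("pics/s8.png",cv2.resize(b,(750,550),interpolation=2))
E
```

```text
t 8.55 tcp [ 0.4584 -0.2897  0.0462] yaw 73.8 F [-0.6 -0.1  0.8] shift cm [2.275e+01 2.000e-02 1.400e-01] roll 0.001 tiltz [-0.002  0.002 -1.   ]
tip along mm -285.5 lat 0.0
```

View pics/s8.png

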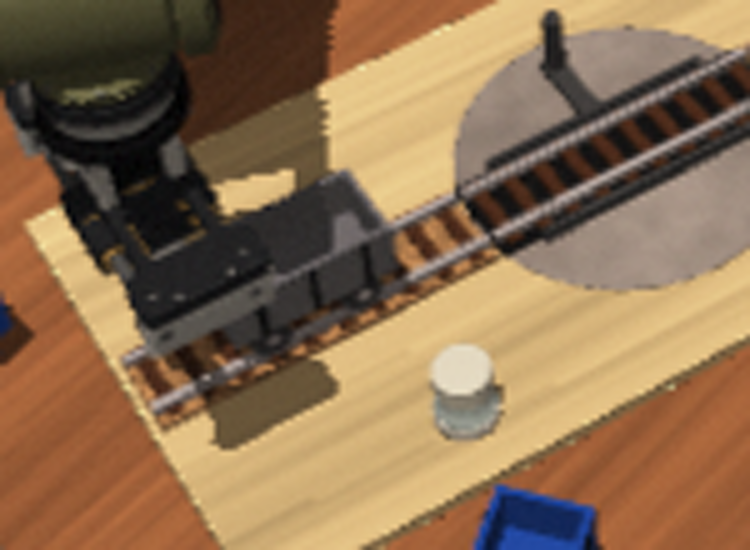

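>>> {"op": "arm_command", "data": {
  "motion": [
    {"claw":0,"xyz":[0.7,0,0],"roll":0},
    {"claw":0,"xyz":[0.6,0,0],"roll":0},
    {"claw":0,"xyz":[0.6,0,0],"roll":0},
    {"claw":0,"xyz":[0.8,0,0],"roll":0},
    {"claw":0,"xyz":[0.8,0,0],"roll":0},
    {"claw":0,"xyz":[0.8,0,0],"roll":0},
    {"claw":0,"xyz":[0.8,0,0],"roll":0},
    {"claw":0,"xyz":[0.8,0,0],"roll":0}
  ]
}}

```text
t: 9.6
tcp_pos: [0.4753, -0.234, 0.0474]
ee_rot: [-2.514, -1.883, 0.0]
force: [-0.6, -4.3, 3.1]
finger_gap: 0.0004
```

```bash
python3 - <<'E'
from h import *
d=C-.058*U
to(d[0],d[1],.045,73.7);yd()
E
```

```text
t 9.6 tcp [ 0.4753 -0.234   0.0474] yaw 73.7 F [-0.6 -4.3  3.1] shift cm [16.93 -0.07  0.24] roll -0.0 tiltz [-0. -0. -1.]
tip along mm -227.3 lat -0.6
```

>>> {"op": "arm_command", "data": {
  "motion": [
    {"claw":0,"xyz":[0.9,0,0],"roll":0},
    {"claw":0,"xyz":[0.9,0,0],"roll":0},
    {"claw":0,"xyz":[0.9,0,0],"roll":0},
    {"claw":0,"xyz":[0.9,0,0],"roll":0},
    {"claw":0,"xyz":[0.9,0,0],"roll":0},
    {"claw":0,"xyz":[0.9,0,0],"roll":0},
    {"claw":0,"xyz":[0.9,0,0],"roll":0},
    {"claw":0,"xyz":[0.9,0,0],"roll":0}
  ]
}}

```text
t: 10.6
tcp_pos: [0.4955, -0.1648, 0.0474]
ee_rot: [-2.514, -1.883, 0.0]
force: [-0.7, -3.9, 1.4]
finger_gap: 0.0002
```

```bash
python3 - <<'E'
from h import *
d=C-.058*U
to(d[0],d[1],.045,73.7);yd()
b=arm.get_image("scene")["frame"][150:260,210:360];cv2.imwrite("pics/s9.png",cv2.resize(b,(750,550),interpolation=2))
E
```

```text
t 10.6 tcp [ 0.4955 -0.1648  0.0474] yaw 73.7 F [-0.7 -3.9  1.4] shift cm [ 9.72 -0.06  0.24] roll -0.0 tiltz [-0.  0. -1.]
tip along mm -155.2 lat -0.6
```

View pics/s9.png

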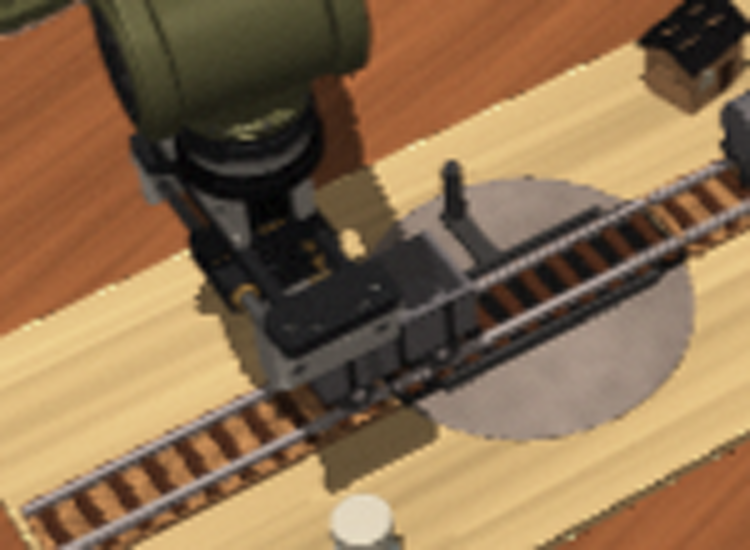

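>>> {"op": "arm_command", "data": {
  "motion": [
    {"claw":0,"xyz":[0.9,0,0],"roll":0},
    {"claw":0,"xyz":[0.9,0,0],"roll":0},
    {"claw":0,"xyz":[0.9,0,0],"roll":0},
    {"claw":0,"xyz":[0.9,0,0],"roll":0},
    {"claw":0,"xyz":[0.9,0,0],"roll":0},
    {"claw":0,"xyz":[0.9,0,0],"roll":0},
    {"claw":0,"xyz":[0.9,0,0],"roll":0},
    {"claw":0,"xyz":[0.9,0,0],"roll":0},
    {"claw":0,"xyz":[0.9,0,0],"roll":0},
    {"claw":0,"xyz":[0.6,0,0],"roll":0},
    {"claw":0,"xyz":[0,0,0],"roll":0}
  ]
}}

```text
t: 12.02
tcp_pos: [0.52, -0.0815, 0.0475]
ee_rot: [-2.514, -1.884, -0.0]
force: [0.2, -0.6, -0.5]
finger_gap: 0.0005
```

```bash
python3 - <<'E'
from h import *
d=C-.058*U
to(d[0],d[1],.045,73.7);yd()
rails(look("pics/t10.png"))
E
```

```text
t 12.03 tcp [ 0.52   -0.0815  0.0475] yaw 73.7 F [ 0.2 -0.6 -0.5] shift cm [ 1.03 -0.07  0.25] roll -0.0 tiltz [ 0.  0. -1.]
tip along mm -68.3 lat -0.7
stubL [(np.float64(10.73), np.float64(24.88)), (np.float64(0.15), np.float64(-24.38))]
brL [(np.float64(28.6), np.float64(18.23)), (np.float64(3.71), np.float64(-23.25))]
brR [(np.float64(0.29), np.float64(18.54)), (np.float64(0.37), np.float64(-18.5))]
stubR [(np.float64(0.22), np.float64(18.34)), (np.float64(0.37), np.float64(-18.64))]
```

View pics/t10.png

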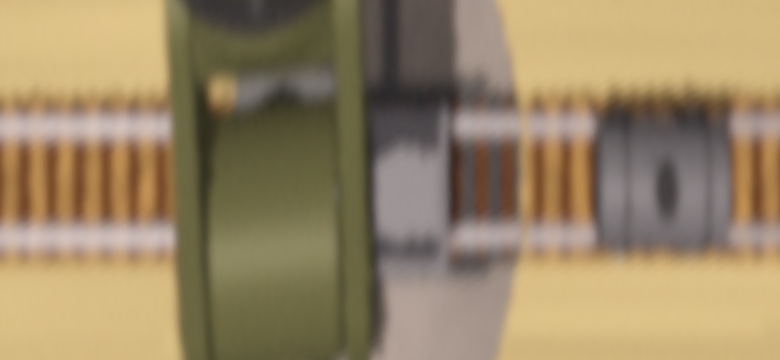

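>>> {"op": "arm_command", "data": {
  "motion": [
    {"claw":0,"xyz":[0.4,0,0],"roll":0},
    {"claw":0,"xyz":[0.25,0,0],"roll":0},
    {"claw":0,"xyz":[0,0,0],"roll":0},
    {"claw":0,"xyz":[-1.5,0,0],"roll":0},
    {"claw":0,"xyz":[-1.5,0,0],"roll":0},
    {"claw":0,"xyz":[0,0,-5],"roll":0},
    {"claw":0,"xyz":[0,0,-5],"roll":0},
    {"claw":0,"xyz":[-5,0,0],"roll":0},
    {"claw":0,"xyz":[-5,0,0],"roll":0},
    {"claw":0,"xyz":[-5,0,0],"roll":0},
    {"claw":0,"xyz":[0,0,0],"roll":0}
  ]
}}

```text
t: 13.45
tcp_pos: [0.4695, -0.2517, 0.1473]
ee_rot: [2.519, 1.878, -0.0]
force: [1.0, 0.4, 0.2]
finger_gap: 0.0005
```

```bash
python3 - <<'E'
from h import *
to(.5,0,.045,73.7);yd()
w=look("pics/t11.png");rails(w)
s=arm.get_image("scene")["frame"][130:270,200:400]
cv2.imwrite("pics/t11.png",cv2.vconcat([w,cv2.resize(s,(780,240+0),interpolation=2)]))
E
```

```text
t 13.45 tcp [ 0.4695 -0.2517  0.1473] yaw 73.4 F [1.  0.4 0.2] shift cm [25.   -4.26 10.23] roll -0.005 tiltz [-0. -0. -1.]
tip along mm -245.9 lat -0.0
stubL [(np.float64(0.73), np.float64(17.73)), (np.float64(0.09), np.float64(-18.96))]
brL [(np.float64(-0.14), np.float64(17.78)), (np.float64(0.02), np.float64(-19.21))]
brR [(np.float64(0.22), np.float64(18.56)), (np.float64(0.28), np.float64(-18.51))]
stubR [(np.float64(0.22), np.float64(18.34)), (np.float64(0.36), np.float64(-18.64))]
```

View pics/t11.png

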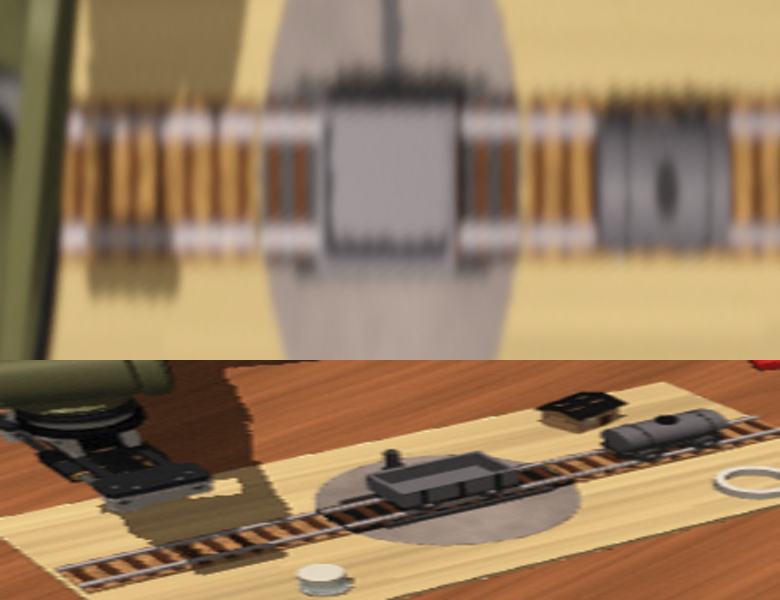

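```bash
python3 -c "
from cell import arm
print(arm.sign_off())"
```

```text
the job is handed in; nothing more can be done
None
```

The job is done and handed in at about 13.5 s of the 54 s allowed. I pushed the bridge round by its pin, about 73° clockwise to joint angle 0. Then I pushed the grey open-topped wagon from behind along its track to the middle of the bridge, and backed the arm off clear of everything.

- **Bridge:** the last pictures show the rails in line to about 0.2°, with steps of about 0.2 mm to the stub tracks. This was the same before and after the wagon went on.
- **Wagon:** it stands upright, wholly on the bridge, about 2 mm from its middle. The highest force I read at the end of any push was about 5 N; about 3 N of that was vertical, upward on the tool, and it did not tip or lift the wagon.
- **Other things:** the tank wagon, hut, jar and tape look unmoved in the pictures. I did not look again at the mug, oil can, tray or screwdriver, but the arm did not go near them.
- **Disagreement:** before the final nudge, the fingertip position put the wagon's centre about 4–5 mm further back than the picture did. I went mainly by the picture, and the final view agreed with it.

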